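# Wipe laminate offcuts off the work plate

### The arm

A 7-joint arm with a two-finger parallel gripper is mounted at the origin on a cart in front of the work surface, level with it; the furniture and walls round the work are solid. World frame = base frame: x ahead of the robot, y to its left, z up, the work surface at z = 0. Lengths are in m, angles in rad, forces in N, time in s.
With the tool pointing down it reaches from about 0.4 to 0.85 m from the base axis. Payload 6.9 kg.
Tool frame: the origin (TCP) lies at the very end of the fingers, on their centre line; the grasp point (between the pads) lies 19 mm behind it; z points along the fingers, y is the line along which they close (so a half turn about z gives the same grasp; the last joint's range is limited). The gripper opens to 85 mm and grips with 20 to 120 N. Pads are 22 mm wide; open, the fingers measure 114 mm over their backs; the gripper's body (76 mm by 85 mm) begins 54 mm behind the grasp point. The pads swing forward as they close: fully open they stand 13 mm farther back than shut.
Start: joints at [1.363, 0.507, -0.238, 1.5, 0.126, 1.149, -0.155], TCP at [0.192, -0.595, 0.231] pointing down, gripper open.
Joint ranges: [-3.08, 3.08], [-0.24, 2.05], [-1.43, 1.35], [0, 2.5], [-1.52, 4.66], [0.17, 1.96], [-2.89, 2.89]. Speed limits (rad/s): [2.39, 2.39, 3.14, 3.14, 3.14, 3.14, 3.14].

### API

Orientations are given as [roll, pitch, yaw] about the fixed x, y, z axes, in that order (R = Rz(yaw) Ry(pitch) Rx(roll)).
In Python, from workcell import move_ptp, servo_line, goto_joints, grip, wait, solve_ik, get_image, IKError, sign_off, read_time, read_q, read_qd, read_tau, read_tool_pos, read_eef_rot, read_ft_force, read_moment, read_finger_gap, read_finger_force gives the robot as it stands. The module is installed in compiled form; this text tells all that it offers. Calls block until the motion is done:
- move_ptp(position, orientation): joint-space move of the TCP to a pose.
- servo_line(position, speed=0.15, attitude=None): straight line of the TCP; attitude=None keeps the orientation; speed is the mean speed in m/s.
- goto_joints(angles): joint-space move.
- grip(opening, f_grip=None): opening from 0.0 (shut) to 1.0 (fully open); f_grip is the grip in N (None keeps the last); returns when the fingers have stopped.
- wait(seconds).
- solve_ik(position, orientation): joint angles nearest the present ones, or None.
- get_image(name): name is "side" or "top"; returns a dict with "image" (420x560x3 uint8, red, green, blue), "range_z" (420x560 float32, m along the optical axis (not along the pixel's ray), 0 where there is no reading), "fx", "fy", "cx", "cy" (pixels), "world_to_cam" (4x4, takes a point from world to camera coordinates). Camera axes: x right, y down, z forward; pixel columns grow to the right and rows downward; lengths in m; the calibration is good to about 2 mm. A picture is of the moment at which its call begins.
A pose or a line that the arm cannot do raises IKError and nothing moves.
- sign_off(): hands the job in; it is judged then, once.
Readings, each from a call of its own:
- read_time(): time.
- read_q(): joint angles.
- read_qd(): joint speeds.
- read_tau(): joint torques, N m.
- read_tool_pos(): TCP position.
- read_eef_rot(): TCP orientation.
- read_ft_force(): force on the tool from outside, world axes, zero at the start.
- read_moment(): the same for the moment, N m.
- read_finger_gap(): opening from 0.0 (shut) to 1.0 (fully open).
- read_finger_force(): force on a finger pad.
Only numpy, scipy, OpenCV 4.12 (cv2) and the standard library are available. Lean on these libraries where they do the work, as an engineer would, in place of code of your own. Each camera call takes 0.05 s, during which the arm holds its last target. There are 200 camera calls.

### The job

Pick up the orange scraper block and wipe the three green offcut strips off the raised steel plate into the yellow scrap tray at its far end, without touching the strips with the gripper. Leave the finished circuit board standing where it is on the plate, and do not disturb the multimeter or the flux bottle. Then stand the scraper upright again in the middle of its blue mat and let go.

Things in the scene. Friction and masses are not known exactly. Their poses are not given: they have to be found in the camera images.
- station: fixed station between two racks of green boards (225 high): raised steel plate on blue cheeks, 220 (its x, pointing away from the robot to the tray) x 196 (its y). Origin on the bench under the plate's centre; top 105 above it. Side rims 6 thick, rising 10 above the plate, inner faces at y = +92 and -92; near and far ends (x -110, +110) are open
- deck (a point): centre of the plate's top surface, 105 above the bench; axes as the station
- tray (a point): centre of the inner floor of the yellow scrap tray hung on the station's far end; inside 105 (x) x 188 (y), floor 54 above the bench, walls 4 thick, 36 high above that floor: the near wall's top is 15 below the plate's top; axes as the station
- strip_a: green laminate offcut strip with a copper line, a flat bar 60 long (its x) x 12 wide (its y) x 8 thick (its z), 15 g; origin at the centre of its underside; starts lying flat on the plate
- strip_b: green laminate offcut strip with a copper line, a flat bar 60 long (its x) x 12 wide (its y) x 8 thick (its z), 15 g; origin at the centre of its underside; starts lying flat on the plate
- strip_c: green laminate offcut strip with a copper line, a flat bar 60 long (its x) x 12 wide (its y) x 8 thick (its z), 15 g; origin at the centre of its underside; starts lying flat on the plate
- board: finished circuit board, loose, green with components, standing on the plate near its near end, by one side rim or the other; 98 long (its x, here lying across the plate) x 60 wide (its y) x 28 high, 50 g; the bare board's rim is 4 thick; origin at the centre of its underside
- scraper: orange scraper block with black rubber foot, standing on the mat, about 180 g. Body 24 thick (its x) x 62 wide (its y) x 22 high; above it a central upright grip 18 thick (x) x 48 wide (y), reaching 80 above the underside. Origin at the centre of the underside, z up. Front and back alike: wipes with either 62 wide flat face
- mat: fixed blue mat on the bench to the robot's right, 140 (its x) x 110 (its y) x 4 thick; origin at the centre of its underside on the bench
- meter: yellow multimeter lying on the bench beside the mat, loose, 154 (its x) x 80 (its y) x 44 high, 300 g; origin at the centre of its underside
- flux: small squeeze bottle with a needle tip standing on the bench, loose, 35 diameter x 108 high, 80 g; origin at the centre of its underside
There are look-alikes about, which are no part of the job. What is meant by the scraper is not pink, and is the smaller of those in its own colour.

How it is judged:
By the outcome, as a careful person would: the job done as asked, in the order asked, and still so for the second after the job is handed in, with the robot touching nothing.
It also fails if it takes over 59 s, if anything falls off the work surface, if the arm or the gripper's body presses on something with over 40 N, if the wrist force passes 120 N, or if a joint passes its speed limit or range.

## Working session

There is one attempt and no reset: what is moved stays moved. The work goes in short steps, each a Python script; the robot and the scene stay as the last script left them, time stands still between calls to the robot, and variables do not carry over. Pictures are saved under pics/ and viewed, at most 10 in all, crops included, and the job is handed in when it is done.

```bash
mkdir -p pics; ls
cat > h.py <<'E'
import numpy as np, cv2
from workcell import *
def cloud(d):
    z=d["range_z"]; v,u=np.indices(z.shape)
    p=np.stack([(u-d["cx"])/d["fx"]*z,(v-d["cy"])/d["fy"]*z,z],-1)
    T=np.linalg.inv(d["world_to_cam"]); w=p@T[:3,:3].T+T[:3,3]; w[z==0]=np.nan
    return w
def shot(name,fn):
    d=get_image(name); cv2.imwrite("pics/"+fn,d["image"][...,::-1]); return d
E
python3 - <<'E'
from h import *
for n in("top","side"):
    d=shot(n,n+"0.png"); np.savez(n+"0.npz",**d)
    T=np.linalg.inv(d["world_to_cam"]); print(n,T.round(3).tolist(),d["fx"])
print(read_time(),read_tool_pos(),read_eef_rot())
E
```

```text
pics
top [[-0.031, -0.979, 0.201, 0.287], [-1.0, 0.031, -0.002, -0.21], [-0.004, -0.201, -0.98, 1.446], [0.0, 0.0, 0.0, 1.0]] 504.13821050155207
side [[0.185, -0.661, 0.727, -0.615], [-0.983, -0.134, 0.128, -0.405], [0.013, -0.738, -0.675, 1.169], [0.0, 0.0, 0.0, 1.0]] 545.4224449610272
0.1 [ 0.1921242  -0.59426695  0.23051965] [-3.13999431e+00  7.61110990e-06  3.12762757e-01]
```

View pics/top0.png

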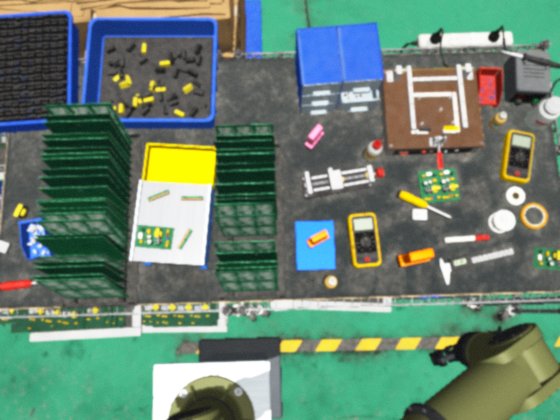

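View pics/side0.png

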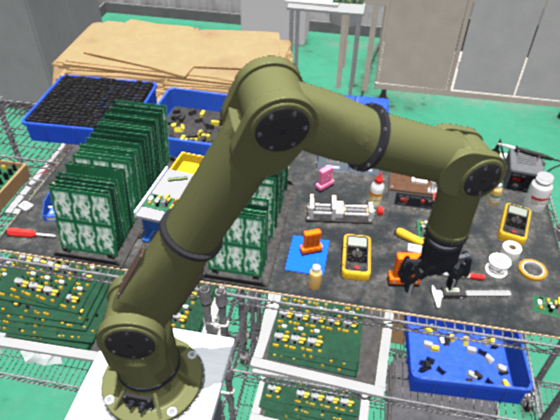

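The top view shows the station with its plate around (172,220) and the tray at (180,163). The strips are at (158,196), (192,198) and (185,239), and the board is at (155,237) by the left (+y) rim. The scraper is on the blue mat at (317,238), the meter at (365,240), and the larger orange look-alike at (415,257). Next I'll measure these.

Run:
```python
from h import *
d=dict(np.load("top0.npz")); w=cloud(d); im=d["image"]; hsv=cv2.cvtColor(im,cv2.COLOR_RGB2HSV)
H,S,V=[hsv[...,i].astype(int) for i in range(3)]
def rect(m,name):
    P=w[m]; P=P[~np.isnan(P[:,0])]
    r=cv2.minAreaRect((P[:,:2]*1000).astype(np.float32)); print(name,len(P),"c",np.round(r[0],1),"sz",np.round(r[1],1),"ang",round(r[2],1),"z pct",(np.nanpercentile(P[:,2],[5,50,95])*1000).round(1))
def box(a,b,c,e):
    m=np.zeros(H.shape,bool); m[b:e,a:c]=1; return m
blue=(H>100)&(H<120)&(S>120)
rect(box(285,210,345,280)&blue,"mat")
org=(H<15)&(S>150)&(V>120)
rect(box(300,225,335,252)&org,"scraper")
m=box(300,225,335,252)&org; rect(m&(w[...,2]>.07),"scr top")
yel=(H>18)&(H<35)&(S>120)
rect(box(345,205,385,272)&(yel|(w[...,2]>.025)),"meter")
rect(box(320,270,345,292)&(w[...,2]>.02),"bottle")
rect(box(360,132,388,165)&(w[...,2]>.03),"bottle2")
white=(S<60)&(V>150)
rect(box(125,175,215,270)&white&(abs(w[...,2]-.105)<.02),"plate")
rect(box(140,140,220,190)&yel,"tray")
g=(S>50)&(w[...,2]>.09)&(w[...,2]<.14)
n,l,st,c=cv2.connectedComponentsWithStats((box(132,186,212,254)&(S>45)).astype(np.uint8))
for i in range(1,n):
    if st[i,4]>15: print(st[i],c[i].round()); rect(l==i,i)
for b,nm in((box(35,95,132,305),"rackL"),(box(212,120,285,295),"rackR")):
    rect(b&(w[...,2]>.12),nm)
cv2.imwrite("pics/c.png",np.hstack([cv2.resize(im[130:280,110:300,::-1],None,fx=4,fy=4,interpolation=cv2.INTER_CUBIC)]))
```

```text
mat 1088 c [ 467.3 -300.2] sz [117.1 146.4] ang 89.6 z pct [-3.6  2.4  8. ]
scraper 27 c [ 471.  -303.2] sz [14.4 46.5] ang 1.1 z pct [29.  55.7 75.3]
scr top 5 c [ 469.3 -298.8] sz [28.1  9. ] ang 86.4 z pct [72.2 73.3 83.6]
meter 1644 c [ 477.9 -442.5] sz [162.8  89.6] ang 3.6 z pct [ 1.2 30.9 37.5]
bottle 145 c [ 356.3 -336. ] sz [34.7 32.4] ang 87.6 z pct [31.3 59.8 82.9]
bottle2 296 c [ 739.  -498.7] sz [48.8 88.1] ang 38.9 z pct [ 33.6  76.7 113.2]
plate 5049 c [526.9  90. ] sz [197.9 220.9] ang 84.8 z pct [ 99.6 104.7 114.1]
tray 2824 c [711.   77.8] sz [254.  147.7] ang 84.3 z pct [ 2.6 54.  88. ]
[148 190  21  11  87] [158. 195.]
1 87 c [600.6 126.3] sz [15.3 55.1] ang 25.8 z pct [108.1 111.9 116.5]
[206 192   6  62 180] [209. 229.]
2 179 c [531.8  -2.1] sz [ 15.4 163.2] ang 84.4 z pct [-2.6  7.3 99.2]
[182 196  21   4  83] [192. 198.]
3 83 c [591.6  34.3] sz [55.1 10.1] ang 88.7 z pct [108.1 112.5 116.7]
[135 225  39  24 685] [155. 237.]
4 681 c [488.  136.2] sz [99.7 59. ] ang 82.5 z pct [103.8 108.8 127.1]
[178 230  14  19  88] [185. 239.]
5 88 c [480.9  54.1] sz [13.9 55.6] ang 57.4 z pct [107.2 111.7 116.3]
rackL 13338 c [590.9 314.6] sz [475.6 183.4] ang 0.1 z pct [136.9 195.8 221.3]
rackR 8208 c [ 562.1 -115.7] sz [160.  399.6] ang 89.8 z pct [132.  181.5 206.9]
```

View pics/c.png

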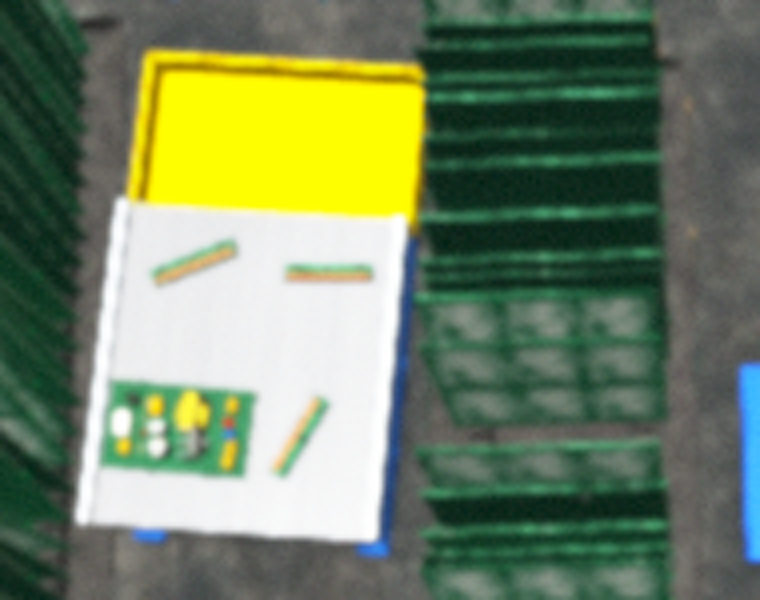

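The enlarged view shows two strips near the far edge. The third is in the free lane right of the board, whose right edge is at crop pixel (248,430). The station yaw is about -5.2° and the measured sizes match those given. Next I'll refine the scraper's pose.

Run:
```python
from h import *
out=[]
for n,(a,b,c,e) in(("top",(290,215,345,262)),("side",(285,222,335,267))):
    d=dict(np.load(n+"0.npz")); im=d["image"][b:e,a:c]; w=cloud(d)[b:e,a:c]
    hsv=cv2.cvtColor(im,cv2.COLOR_RGB2HSV).astype(int)
    m=((hsv[...,0]<22)&(hsv[...,1]>90)&(hsv[...,2]>100))
    nn,l,st,_=cv2.connectedComponentsWithStats(m.astype(np.uint8)); m=l==1+st[1:,4].argmax()
    P=w[m]
    for lo,hi in((.0,.03),(.03,.07),(.07,.095)):
        Q=P[(P[:,2]>lo)&(P[:,2]<=hi)]
        if len(Q)>4:
            r=cv2.minAreaRect((Q[:,:2]*1000).astype(np.float32)); print(n,lo,len(Q),Q.mean(0).round(4),r)
    # top face: rays onto z=.084
    v,u=np.nonzero(m); T=np.linalg.inv(d["world_to_cam"])
    ray=np.stack([(u+a-d["cx"])/d["fx"],(v+b-d["cy"])/d["fy"],np.ones(len(u))],-1)@T[:3,:3].T
    q=T[:3,3]+ray*((.084-T[2,3])/ray[:,2])[:,None]; print(n,"all mask on z=.084",cv2.minAreaRect((q[:,:2]*1000).astype(np.float32)))
    out.append(cv2.resize(im[...,::-1],(400,350),interpolation=cv2.INTER_CUBIC))
cv2.imwrite("pics/s.png",np.hstack(out))
```

```text
top 0.0 25 [ 0.4706 -0.2934  0.0253] ((472.0248718261719, -307.2625427246094), (18.144023895263672, 56.085758209228516), 6.99617862701416)
top 0.03 32 [ 0.471  -0.3038  0.0495] ((471.38641357421875, -306.9090881347656), (14.082086563110352, 44.68085861206055), 4.91071891784668)
top 0.07 33 [ 0.4726 -0.3048  0.081 ] ((478.2548522949219, -306.85321044921875), (16.62589454650879, 44.94923782348633), 22.243579864501953)
top all mask on z=.084 ((473.2185363769531, -301.9864196777344), (21.905921936035156, 56.32202911376953), 24.76861000061035)
side 0.0 119 [ 0.4779 -0.3092  0.0193] ((518.4279174804688, -304.6280822753906), (122.7976303100586, 57.69495391845703), 6.285624027252197)
side 0.03 157 [ 0.4718 -0.3099  0.0489] ((471.54693603515625, -312.5264892578125), (16.199926376342773, 50.90021896362305), 22.43723487854004)
side 0.07 98 [ 0.4753 -0.3076  0.0796] ((476.9980163574219, -309.17340087890625), (24.903581619262695, 50.84769821166992), 23.737035751342773)
side all mask on z=.084 ((445.08038330078125, -311.02593994140625), (100.14974212646484, 54.872802734375), 7.3816423416137695)
```

View pics/s.png

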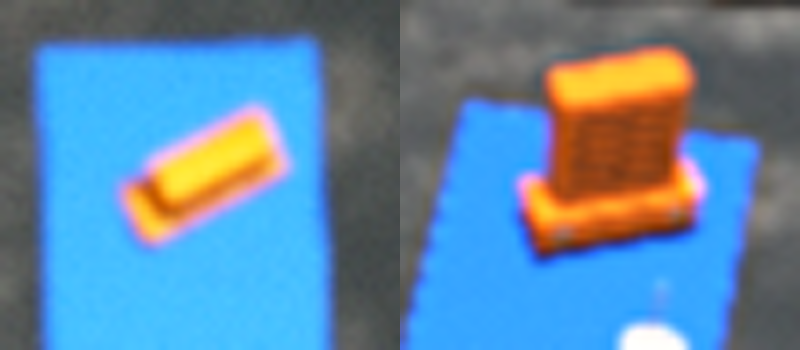

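The scraper stands at about (0.477,-0.308) with a yaw of about 23.5°. The white needle bottle at (0.356,-0.336) is the flux. I'll check reach for both grasp yaws and then pick it up.

```bash
cat >> h.py <<'E'
YS=np.radians(-5.2); C=np.array([.527,.090])
def st(x,y,z): return [C[0]+x*np.cos(YS)-y*np.sin(YS),C[1]+x*np.sin(YS)+y*np.cos(YS),z]
E
python3 - <<'E'
from h import *
for k in(np.pi/2,-np.pi/2):
    g=np.radians(23.5)+k; s=YS+k
    for nm,p,y in(("gr",[.477,-.308,.047],g),("grhi",[.477,-.308,.30],g),("p1",st(-.125,-.047,.15),s),("p1hi",st(-.125,-.047,.32),s),("p1end",st(.11,-.047,.15),s),("p1endhi",st(.11,-.047,.22),s),("p2",st(.019,.043,.15),s),("p2end",st(.11,.043,.15),s)):
        q=solve_ik(p,[np.pi,0,y]); print(nm,None if q is None else np.round(q,2))
E
```

```text
gr [ 0.87  0.67 -0.54  1.87  0.49  0.73  0.46]
grhi [ 1.01  0.43 -0.74  1.53  0.3   1.29  0.64]
p1 [ 0.6   0.43 -1.11  2.16  0.53  0.85 -0.92]
p1hi [ 0.81  0.17 -1.19  1.86  0.17  1.22 -0.52]
p1end [ 0.34  0.67 -0.75  1.59  0.5   1.08 -0.63]
p1endhi [ 0.38  0.63 -0.85  1.49  0.48  1.24 -0.62]
p2 [ 0.28  0.62 -0.91  1.77  0.57  1.03 -0.93]
p2end [ 0.21  0.71 -0.79  1.53  0.54  1.13 -0.79]
gr [ 0.46  0.63  0.1   1.87 -0.1   0.64 -2.1 ]
grhi [ 0.53  0.36  0.    1.54 -0.    1.24 -2.2 ]
p1 [ 0.66  0.48 -1.22  2.16  0.59  0.9   2.13]
p1hi [ 0.84  0.18 -1.22  1.86  0.18  1.22  2.61]
p1end [ 0.53  0.86 -1.23  1.58  0.83  1.3   2.23]
p1endhi [ 0.53  0.77 -1.23  1.49  0.73  1.39  2.32]
p2 [ 0.41  0.76 -1.23  1.77  0.77  1.19  2.01]
p2end [ 0.37  0.88 -1.23  1.53  0.84  1.34  2.11]
```

Run:
```python
from h import *
o=[np.pi,0,np.radians(113.5)]
move_ptp([.477,-.308,.20],o); grip(.7)
servo_line([.477,-.308,.047],speed=.12)
print(read_ft_force().round(1),read_tool_pos().round(4),read_time())
grip(0,50); print("gap",read_finger_gap(),read_finger_force(),read_tool_pos().round(4),read_ft_force().round(1))
servo_line([.477,-.308,.10],speed=.1); wait(.2)
print(read_finger_gap(),read_ft_force().round(2),read_moment().round(3),read_time())
d=shot("side","g.png"); d2=shot("top","g2.png")
a=cv2.resize(d["image"][180:300,230:380,::-1],(400,320),interpolation=cv2.INTER_CUBIC);b=cv2.resize(d2["image"][180:300,250:400,::-1],(400,320),interpolation=cv2.INTER_CUBIC)
cv2.imwrite("pics/g3.png",np.hstack([a,b]))
```

```text
[-0.4 -0.2 -0.6] [ 0.4775 -0.3082  0.0477] 3.4083
gap 0.205117791041952 50.374136567115784 [ 0.4772 -0.3081  0.0474] [-1.8  0.2  4.5]
0.20305065119656981 [-0.29  0.82 -2.09] [-0.012 -0.013 -0.003] 4.7417
```

View pics/g3.png

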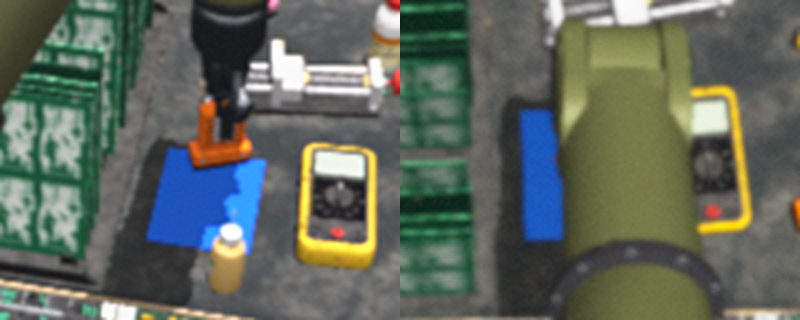

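The scraper is held: the gap is about 17 mm and the weight 2.1 N. I'll check the lateral offset in the grip, then carry it over.

```bash
cat >> h.py <<'E'
def offset():
    d=get_image("side"); w=cloud(d); hsv=cv2.cvtColor(d["image"],cv2.COLOR_RGB2HSV).astype(int)
    t=read_tool_pos(); yaw=read_eef_rot()[2]; ax=np.array([np.cos(yaw),np.sin(yaw)])
    m=(hsv[...,0]<22)&(hsv[...,1]>90)&(hsv[...,2]>60)&(np.linalg.norm(w[...,:2]-t[:2],axis=-1)<.05)&(abs(w[...,2]-t[2])<.06)
    m=cv2.morphologyEx(m.astype(np.uint8),cv2.MORPH_OPEN,np.ones((2,2)))>0
    P=w[m]; a=(P[:,:2]-t[:2])@ax; b=(P[:,:2]-t[:2])@[ax[1],-ax[0]]; z=P[:,2]-t[2]
    lo=z<-.024; hi=z>-.015
    for k in(lo,hi): print(k.sum(),"along",(np.percentile(a[k],[1,50,99])*1000).round(1),"across",(np.percentile(b[k],[2,50,98])*1000).round(1),"z",(np.percentile(z[k],[2,98])*1000).round(1))
    print("yaw",np.degrees(yaw))
E
python3 - <<'E'
from h import *
offset()
E
```

```text
116 along [-65.3  -7.3  27.8] across [-16.1 -11.3  94.3] z [-103.8  -24.2]
132 along [-23.   12.5  23.4] across [-22.2  -9.2   2.3] z [-14.5  51.1]
yaw 113.50879145523517
```

```bash
cat >> h.py <<'E'
O=[np.pi,0,YS+np.pi/2]
def touch(x,y,z0=.153):
    servo_line(st(x,y,z0),speed=.1); wait(.1); f0=read_ft_force()[2]; z=z0
    while z>.1445:
        z-=.001; servo_line(st(x,y,z),speed=.02)
        if read_ft_force()[2]-f0>3: break
    print("touch",round(z,4),read_tool_pos()[2].round(4),(read_ft_force()[2]-f0).round(1),read_time()); return z
def top(fn):
    d=shot("top",fn); im=d["image"][130:280,110:300,::-1]
    return cv2.resize(im,None,fx=3,fy=3,interpolation=cv2.INTER_CUBIC)
E
python3 - <<'E'
from h import *
servo_line([.477,-.308,.32],speed=.2)
move_ptp(st(-.1,-.047,.32),O); print(read_time(),read_tool_pos().round(3))
servo_line(st(-.1,-.047,.19),speed=.15)
z=touch(-.1,-.047)
servo_line(st(-.1,-.047,z+.0012),speed=.05)
for x in(-.05,.0,.05,.085,.108):
    servo_line(st(x,-.047,z+.0012),speed=.09); print(x,read_ft_force().round(1),read_moment().round(2),read_tool_pos().round(4),read_finger_gap().round(3))
servo_line(st(.08,-.047,z+.0012),speed=.15)
servo_line(st(.04,-.047,.27),speed=.2); print(read_time())
cv2.imwrite("pics/w1.png",top("w1t.png"))
d=shot("side","w1s.png")
E
```

```text
7.5083 [0.424 0.051 0.32 ]
touch 0.148 0.1483 6.0 10.3917Traceback (most recent call last):
  File "<stdin>", line 8, in <module>
AttributeError: 'float' object has no attribute 'round'
```

Run:
```python
from h import *
z=.148
for x in(.0,.05,.085,.108):
    servo_line(st(x,-.047,z+.0012),speed=.09); print(x,read_ft_force().round(1),read_moment().round(2),read_tool_pos().round(4),read_time())
servo_line(st(.08,-.047,z+.0012),speed=.15)
servo_line(st(.04,-.047,.27),speed=.2); print(read_time())
move_ptp(st(-.1,-.047,.32),O)
cv2.imwrite("pics/w1.png",top("w1t.png"))
d=shot("side","w1s.png")
```

```text
0.0 [-0.3  0.4 -2.1] [0.02 0.   0.03] [0.5221 0.0433 0.149 ] 12.0583
0.05 [-0.8 -0.2 -2.3] [0.01 0.02 0.07] [0.5719 0.0388 0.149 ] 12.7667
0.085 [-0.1 -0.4 -1.8] [ 0.06  0.02 -0.  ] [0.6068 0.0357 0.149 ] 13.3083
0.108 [-0.7 -0.8 -2.5] [-0.01  0.01  0.03] [0.6298 0.0336 0.149 ] 13.7167
14.8333
```

View pics/w1.png

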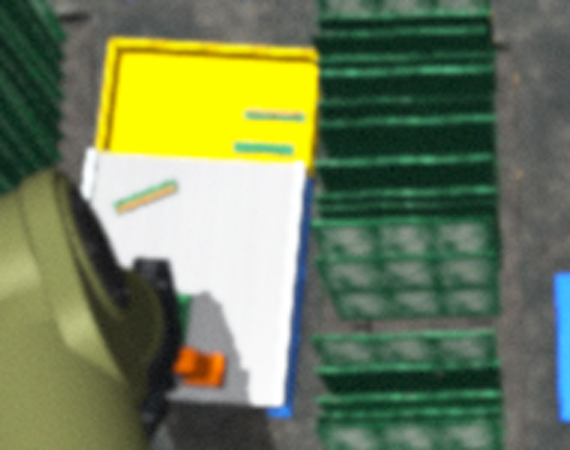

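Two strips are past the plate's far edge, at crop pixels (275,117) and (265,149). The third is still at (147,196), and the board is partly hidden. Next is the second wipe, followed by a check of the strip heights.

Run:
```python
from h import *
z=.1492
move_ptp(st(.017,.043,.27),O)
servo_line(st(.017,.043,.165),speed=.15)
servo_line(st(.017,.043,z),speed=.05)
print(read_ft_force().round(1))
for x in(.05,.085,.112):
    servo_line(st(x,.043,z),speed=.09); print(x,read_ft_force().round(1),read_tool_pos().round(4))
servo_line(st(.08,.043,z),speed=.15)
servo_line(st(.05,.043,.27),speed=.2)
servo_line([.477,.043,.33],speed=.25); move_ptp([.469,-.301,.25],[np.pi,0,np.pi/2]); print(read_time())
cv2.imwrite("pics/w2.png",top("w2t.png"))
d=get_image("top"); w=cloud(d); im=d["image"]; hsv=cv2.cvtColor(im,cv2.COLOR_RGB2HSV).astype(int)
m=np.zeros(im.shape[:2],bool); m[145:257,135:214]=1
m&=(hsv[...,0]>40)&(hsv[...,0]<100)&(hsv[...,1]>50)
n,l,s,c=cv2.connectedComponentsWithStats(m.astype(np.uint8))
for i in range(1,n):
    if s[i,4]>12:
        P=w[l==i]; e=P[:,:2].mean(0)-C; print(s[i],P.mean(0).round(4),"st",(e@[np.cos(YS),np.sin(YS)]).round(3),(e@[-np.sin(YS),np.cos(YS)]).round(3),cv2.minAreaRect((P[:,:2]*1000).astype(np.float32)))
offset()
```

```text
[ 0.6 -0.4 -1.6]
0.05 [-0.6  0.7 -1.5] [0.5802 0.1284 0.1489]
0.085 [-1.1 -0.4 -2.2] [0.6149 0.1254 0.149 ]
0.112 [ 0.5 -0.  -1.5] [0.6418 0.1229 0.149 ]
22.275
[192 168   8   2  13] [0.6877 0.0323 0.0619] st 0.165 -0.043 ((687.8512573242188, 33.480224609375), (22.08184814453125, 5.260592460632324), 82.55333709716797)
[157 176  19   3  31] [0.6639 0.1163 0.0654] st 0.134 0.039 ((663.5861206054688, 115.81415557861328), (52.00120544433594, 5.710907936096191), 81.75544738769531)
[188 178  20   4  59] [0.6563 0.0279 0.061 ] st 0.134 -0.05 ((656.119384765625, 28.790164947509766), (55.25186538696289, 8.770719528198242), 84.46302795410156)
[135 225  39  24 496] [nan nan nan] st nan nan ((490.41082763671875, 135.916259765625), (98.5394058227539, 55.7326545715332), 80.88484954833984)
144 along [-31.4  -6.   26.9] across [-15.9 -10.9 292.1] z [-253.8  -24.8]
177 along [-24.7 -13.   19.9] across [-46.6  -8.8   3.1] z [-14.4  58.9]
yaw 90.16272443227666
```

View pics/w2.png

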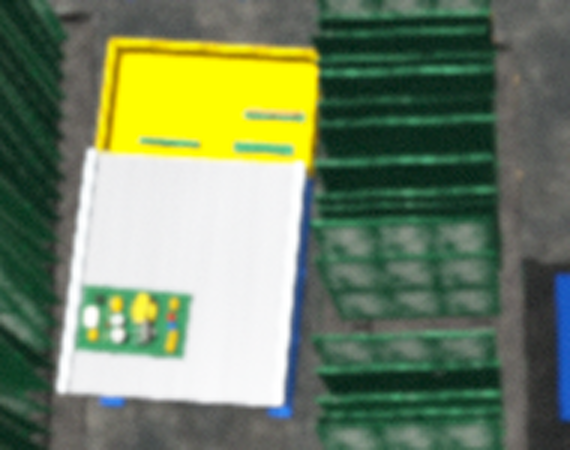

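All three strips lie in the tray at z of about 0.062, and the board's position is unchanged. Now I'll place the scraper.

Run:
```python
from h import *
p=[.467,-.3005]
servo_line(p+[.07],speed=.15); servo_line(p+[.050],speed=.05); wait(.1); f0=read_ft_force()[2]; z=.050
while z>.0445:
    z-=.0007; servo_line(p+[z],speed=.02)
    if read_ft_force()[2]-f0>2: break
print("z",z,read_tool_pos().round(4),read_ft_force().round(1))
grip(.55); wait(.2); servo_line(p+[.16],speed=.12); servo_line(p+[.25],speed=.25)
move_ptp([.192,-.595,.25],[np.pi,0,.313]); wait(.3); print(read_time(),read_finger_gap())
d=shot("top","f_t.png"); d2=shot("side","f_s.png"); np.savez("f.npz",**d)
w=cloud(d); h=cv2.cvtColor(d["image"],cv2.COLOR_RGB2HSV).astype(int)
m=np.zeros(h.shape[:2],bool); m[210:275,285:345]=1
s=m&(h[...,0]<22)&(h[...,1]>90)&(h[...,2]>100)
P=w[s]; print(cv2.minAreaRect((P[P[:,2]>.07][:,:2]*1000).astype(np.float32)),np.percentile(P[:,2],[5,95]))
b=w[m&(h[...,0]>100)&(h[...,0]<120)&(h[...,1]>120)]; print("mat",cv2.minAreaRect((b[:,:2]*1000).astype(np.float32)))
a=cv2.resize(d["image"][130:300,110:400,::-1],(400,234),interpolation=cv2.INTER_CUBIC);b=cv2.resize(d2["image"][130:300,180:470,::-1],(400,234),interpolation=cv2.INTER_CUBIC)
cv2.imwrite("pics/f.png",np.hstack([a,b]))
```

```text
z 0.047200000000000006 [ 0.4671 -0.3005  0.0475] [-0.8  1.4  1.6]
29.4083 0.5522756984097676
((464.22601318359375, -301.13629150390625), (43.747562408447266, 15.025717735290527), 87.61775207519531) [0.02252198 0.08484009]
mat ((nan, nan), (0.0, 0.0), 0.0)
```

View pics/f.png

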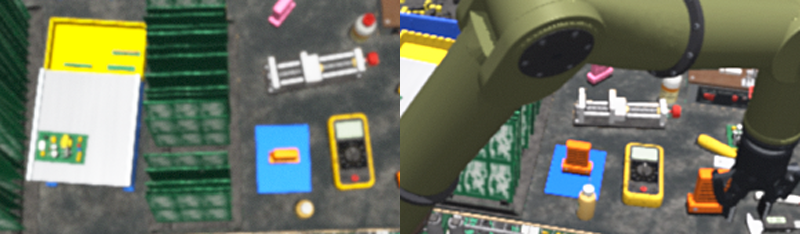

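The scraper stands upright in the middle of the mat, at (283,156) in the top crop. The strips are in the tray, the board, meter and flux bottle haven't moved, and the arm is clear.

```bash
python3 -c "
from workcell import *
print(sign_off(),read_time())"
```

```text
the job is handed in; nothing more can be done
the job is handed in; nothing more can be done
```

The job is handed in at about 29 s: all three strips are in the scrap tray, the scraper stands released upright mid-mat, and the final picture shows the board, multimeter and flux bottle where they were.

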